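# Fit a fresh grease cartridge in the lathe lubricator

### The job

Take the grease cartridge out of the blue refill stand and fit it in the collar on top of the green lubricator: find its slots, push it in against the spring, twist it clockwise to the stop and let it rise so that it locks home in its notches, upright and let go. Feel your way and do not force it against the lubricator (keep the contact under 50 N), and leave the bottle, the wagon and the screwdriver where they are.

Things in the scene. Friction and masses are not known exactly. Their poses are not given: they have to be found in the camera images.
- cartridge: Grease cartridge, loose, about 180 g, upright in the stand. Origin: centre of its underside, z up. From the bottom: spigot 34 mm across (tapered to 27 mm in its lowest 6 mm) to 31 mm up; cream reservoir 54 mm across, 31 to 69 mm; orange grip bar on top, 69 to 105 mm, 46 mm long along its x, 20 mm wide along its y: grip it across the 20 mm. The same after a half turn.
- cartridge_grip (a point): On the cartridge's axis, inside the orange bar, 90 mm above the cartridge's origin and 15 mm below the bar's top: the height to grip.
- cartridge_lugs (a point): On the cartridge's axis, 16 mm above its origin, level with the tops of its two steel lugs. The lugs stick out of the spigot along the cartridge's x and -x (below the ends of the orange bar), 7 mm wide, 6 mm high (10 to 16 mm above the origin), out to 26 mm from the axis.
- lubricator: Lubricator, fixed: green block 110 x 110 mm, 52 mm high, on a 130 mm square foot; on top a steel collar 72 mm across, rim 90 mm above the bench, bore 37 mm across. Origin: centre of the underside. The collar is clamped at an angle that is NOT measured: its two opposite entry slots lie along the block's x axis give or take 0.50 rad. Find them by feel (lugs rubbing on the rim until they sink) or by eye.
- lubricator_rim (a point): On the collar's axis at its rim. Two entry slots in the rim, 12 mm wide, out to 27 mm from the axis, each marked by a white dash; a lug enters within about 5 degrees of its slot's middle. Cartridge origin 10 mm below this point: lugs stand on the rim. 13 mm below: the nose meets the sprung plunger (3 N, then 0.65 N per mm), which is hard down, rigid, at 29.5 mm (14 N).
- lubricator_track (a point): On the collar's axis, 8 mm below the rim: underside of the lip. With its top below this (cartridge origin over 24 mm below the rim) a lug in its slot can turn, only clockwise from above: past 19 degrees of lip, then below a notch 34 degrees long cut 3 mm up into the lip (red dot on the rim), then to a solid stop, 50 to 67 degrees from entry.
- lubricator_seat (a point): On the collar's axis, 21 mm below the rim: where the cartridge's origin lies when it is locked, its lugs held up in the notches by the spring. Axes as the lubricator's. Released short of the notches, the cartridge stays jammed 3 mm lower or springs out of its slots.
- stand: Refill stand, fixed: blue plate 95 x 95 x 6 mm with a ring upon it, inside radius 30 mm, outside 36 mm, top 22 mm above the bench. Origin: centre of the underside. The cartridge stands loosely within the ring on the plate.
- oil_bottle: Bystander: yellow oil bottle with a red cap, 42 mm in diameter, 110 mm high, loose. Origin: centre of its underside.
- wagon: Bystander: dark red model railway wagon with glazed windows, 34 x 100 mm, 42 mm high, long along its y, loose. Origin: centre of its underside.
- screwdriver: Bystander: screwdriver lying on the bench near the robot, loose.
Mind the look-alikes: they are no part of the job. What is meant by the cartridge is not purple, and is the larger of those in its own colour.

How it is judged (in metres and radians):
On the way, in this order (a step that is already met when the one before it is completed fails the run):
1. the cartridge is lifted out of the stand (height (world z) of cartridge above 0.05 m), for 0.2 s.
2. it is pushed into the collar until its lugs are below the lip (origin more than 23 mm below the rim, within 3 mm of the axis) (z of cartridge in the frame of lubricator_rim below -0.023 m and horizontal distance between cartridge and lubricator_rim below 0.003 m), for 0.1 s.
At the end, for the whole second after the job is handed in: The cartridge is locked in the collar: its origin 19.5 to 22.5 mm below the rim (up in the notches, held by the spring), within 3 mm of the collar's axis, upright within 4 degrees, let go and at rest (z of cartridge in the frame of lubricator_rim between -0.0225 and -0.0195 m and horizontal distance between cartridge and lubricator_rim below 0.003 m and angle between cartridge's own z axis and vertical below 0.07 rad and linear speed of cartridge below 0.01 m/s); the robot touches nothing.
It fails at once if the cartridge is forced against the lubricator with more than 50 N (its contacts added up) (contact force between cartridge and lubricator above 50 N).
It fails at once if the oil bottle is moved more than 20 mm or tipped (distance of oil_bottle from where it was at the start of the episode above 0.02 m or angle between oil_bottle's own z axis and vertical above 0.3 rad).
It fails at once if the wagon is moved more than 20 mm (distance of wagon from where it was at the start of the episode above 0.02 m).
It fails at once if the screwdriver is moved more than 20 mm (distance of screwdriver from where it was at the start of the episode above 0.02 m).
It also fails if it takes over 67 s, if anything falls off the work surface, if the arm or the gripper's body presses on something with over 40 N, if the wrist force passes 120 N, or if a joint passes its speed limit or range.

### The arm

A 6-joint arm with a two-finger parallel gripper is mounted at the origin on the work surface. World frame = base frame: x ahead of the robot, y to its left, z up, the work surface at z = 0. Lengths are in mm, angles in rad, forces in N, time in s.
With the tool pointing down it reaches from about 275 to 750 mm from the base axis. Payload 10.2 kg.
Tool frame: the origin (TCP) lies between the finger pads; the fingertips stand 17 mm ahead of it and the grasp point (between the pads) lies 2 mm behind it; z points along the fingers, y is the line along which they close (so a half turn about z gives the same grasp; the last joint's range is limited). The gripper opens to 85 mm and grips with 20 to 120 N. Pads are 22 mm wide; open, the fingers measure 114 mm over their backs; the gripper's body (76 mm by 85 mm) begins 54 mm behind the grasp point. The pads swing forward as they close: fully open they stand 13 mm farther back than shut.
Start: joints at [-1.39, 0.313, 1.498, -0, 1.331, -0.223], TCP at [206.269, -482.788, 248.294] pointing down, gripper open.
Joint ranges: [-2.94, 2.94], [-0.97, 2.17], [0.19, 2.56], [-1.23, 4.37], [0.02, 3.11], [-2.88, 2.88]. Speed limits (rad/s): [2.39, 2.39, 3.01, 3.14, 3.14, 3.14].

### API

Orientations are given as a unit quaternion [w, x, y, z].
In Python, from rig import * gives the robot as it stands.
- The arm moves only by the tool step_arm, never from a script. Its argument "commands" is text: rows parted by semicolons, each of 7 numbers parted by spaces: the opening, from 0 (shut) to 1 (fully open), then the shift along the tool's x, y, z in cm, then the turn, a rotation vector about the tool's x, y, z in rad. In form: hand x y z rx ry rz; .... A call has 1 to 20 rows; each row is the pose to reach, as a shift and turn from the pose commanded when the call began, along the tool's axes at that moment; what a row does not reach only later rows make up. A row lasts 1/12 s, in which the tool goes at most 41.7 mm and 7.16 degrees, less where a joint would pass 70% of its speed; a pose out of reach is approached as far as the arm can. A call with a gripper value outside its range is refused whole. The fingers move at their own pace and stop on an object; "newtons" is the grip in N (left out, the last holds). Time passes only in rows, so rows that repeat a pose let the fingers close. It gives the time, the measured TCP pose, the force, the opening and the grip force at its end, in the units of the state.
- sense(): the state, without advancing time (a new reading comes with each control period).
- capture(name): name is "side" or "top" or "wrist"; returns the picture (400x640x3 uint8, red, green, blue); there is no depth.
- camera_model(name): a dict with "mtx" (3x3 intrinsics, pixels), "k1" (the pictures are not rectified: a ray, as slopes to the right and down, at radius r is drawn at 1 + k1 r^2 times it, then the intrinsics apply), "eye" and "rotation" of the camera in the world. Camera axes: x right, y down, z forward; pixel columns grow to the right and rows downward; lengths in mm; the calibration is good to about 2 mm. A picture is of the moment at which its call begins: read the wrist's pose just before it. camera_model takes no time and is no camera call; for the wrist camera it gives the pose at the moment of the call.
- finish_job(): hands the job in; it is judged then, once.
Trained networks look in the newest picture that a camera, given by its name, has taken for a name from the list of things; names that differ only in an ending like _2 or _b are one class to them, and where a whole thing is asked for, a point or a joint stands for the part that bears it (a point fixed in the world has none). Each returns a list of dicts, best first, with "score" (0 to 1); they miss things now and then, are a little off and sometimes report something else, mostly with a low value. They report only what shows in the picture. A call takes as long as a camera call. They do not tell look-alikes from the thing itself.
- search_frame(camera, label): "rect" ([centre column, centre row, width, height] in pixels, round what is visible of it).
- trace(camera, label): "mask" (400x640 bool, what is visible of it) and "rect" ([centre column, centre row, width, height] in pixels, round what is visible of it).
- spot_point(camera, label): "xy" ([column, row] in pixels: a listed point, or the origin of a listed thing).
The state is a dict: "time_s": time; "joints": joint angles; "dq": joint speeds; "tau": joint torques, N m; "eef_pos": TCP position; "ee_rot": TCP orientation; "force": force on the tool from outside, world axes, zero at the start; "wrist_torque": the same for the moment, N m; "grip_width": opening from 0.0 (shut) to 1.0 (fully open); "grip_force": force on a finger pad.
Only numpy, scipy, OpenCV 4.12 (cv2) and the standard library are available. Lean on these libraries where they do the work, as an engineer would, in place of code of your own. Each camera call takes 0.05 s, during which the arm holds its last target. There are 200 camera calls.

## Working session

There is one attempt and no reset: what is moved stays moved. The work goes in short steps, Python scripts to look and compute and a tool call to move; the robot and the scene stay as the last step left them, time stands still between calls to the robot, and variables do not carry over. Pictures are saved under pics/ and viewed, at most 10 in all, crops included, and the job is handed in when it is done.

Besides the shell and the picture viewer there is one more tool, called after "Call:" in YAML: its name, and indented under it one key for each argument. step_arm: Moves the arm, as the interface text tells. Its arguments: {"type":"object","properties":{"commands":{"type":"string"},"newtons":{"type":"number"}},"required":["commands"]}

```bash
mkdir -p pics; ls; cat > h.py <<'E'
from rig import *
import numpy as np, cv2
from scipy.spatial.transform import Rotation as R
def ray(cm,px):
    m=np.array(cm["mtx"]);k=cm["k1"]
    d=np.linalg.inv(m)@[px[0],px[1],1.];d=d[:2];u=d.copy()
    for _ in range(20): u=d/(1+k*(u@u))
    return np.array(cm["eye"]),np.array(cm["rotation"])@[u[0],u[1],1.]
def at(cm,px,z):
    e,d=ray(cm,px);return e+d*(z-e[2])/d[2]
def proj(cm,p):
    q=np.array(cm["rotation"]).T@(np.array(p)-cm["eye"]);u=q[:2]/q[2];u=u*(1+cm["k1"]*(u@u))
    return (np.array(cm["mtx"])@[u[0],u[1],1.])[:2]
def save(n,im): cv2.imwrite("pics/"+n,np.ascontiguousarray(im[:,:,::-1]))
E
python3 - <<'E'
from h import *
for c in ["top","side"]:
    im=capture(c);save(c+"1.png",im);cm=camera_model(c);print(c,cm["eye"])
    for l,z in [("cartridge",6),("cartridge_grip",96),("lubricator_rim",90),("stand",0),("oil_bottle",0),("wagon",0),("screwdriver",0)]:
        for r in spot_point(c,l)[:4]: print(l,round(r["score"],2),np.round(r["xy"]),np.round(at(cm,r["xy"],z)))
s=sense();print(s["time_s"],s["ee_rot"],s["eef_pos"])
E
```

```text
pics
top [466.87967087  -4.82159296 825.75663251]Traceback (most recent call last):
  File "<stdin>", line 5, in <module>
  File "h.py", line 10, in at
    e,d=ray(cm,px);return e+d*(z-e[2])/d[2]
        ~~~^^^^^^^
  File "h.py", line 8, in ray
    return np.array(cm["eye"]),np.array(cm["rotation"])@[u[0],u[1],1.]
                               ~~~~~~~~~~~~~~~~~~~~~~~~^~~~~~~~~~~~~~~
ValueError: matmul: Input operand 1 has a mismatch in its core dimension 0, with gufunc signature (n?,k),(k,m?)->(n?,m?) (size 3 is different from 4)
```

Rotation is a quaternion.

```bash
python3 - <<'E'
s=open('h.py').read()
s=s.replace('np.array(cm["rotation"])','rot(cm)').replace('def ray','def rot(cm):\n    return R.from_quat(cm["rotation"],scalar_first=True).as_matrix()\ndef ray',1)
open('h.py','w').write(s)
E
python3 - <<'E'
from h import *
for c in ["top","side"]:
    im=capture(c);save(c+"1.png",im);cm=camera_model(c);print(c,cm["eye"],rot(cm).round(2).tolist())
    for l,z in [("cartridge",6),("cartridge_grip",96),("lubricator_rim",90),("stand",0),("oil_bottle",0),("wagon",0),("screwdriver",0)]:
        for r in spot_point(c,l)[:4]: print(l,round(r["score"],2),np.round(r["xy"]),np.round(at(cm,r["xy"],z)))
s=sense();print(s["time_s"],s["ee_rot"],s["eef_pos"],s["force"])
E
```

```text
top [466.87967087  -4.82159296 825.75663251] [[-0.01, -0.99, 0.11], [-1.0, 0.01, 0.0], [-0.0, -0.11, -0.99]]
cartridge 0.84 [420. 221.] [ 507. -190.    6.]
cartridge 0.67 [409. 162.] [ 620. -174.    6.]
cartridge 0.65 [352. 215.] [520. -64.   6.]
cartridge_grip 0.97 [415. 156.] [ 614. -166.   96.]
cartridge_grip 0.63 [356. 214.] [516. -63.  96.]
lubricator_rim 0.74 [219. 177.] [582. 169.  90.]
stand 0.96 [419. 221.] [ 507. -190.    0.]
oil_bottle 0.32 [431. 218.] [ 513. -213.    0.]
wagon 0.77 [299.  96.] [755.  37.   0.]
screwdriver 0.94 [315. 289.] [382.   7.   0.]
side [ 196.99051298 -411.43519507  429.2788414 ] [[0.73, -0.37, 0.57], [-0.68, -0.39, 0.62], [-0.01, -0.84, -0.54]]
cartridge 0.93 [416. 267.] [ 610. -182.    6.]
cartridge 0.91 [324. 260.] [512. -68.   6.]
cartridge 0.6 [385. 299.] [ 521. -191.    6.]
cartridge_grip 0.78 [424. 230.] [ 595. -193.   96.]
cartridge_grip 0.66 [327. 215.] [518. -71.  96.]
cartridge_grip 0.57 [382. 256.] [ 507. -189.   96.]
lubricator_rim 0.61 [272. 155.] [587. 167.  90.]
stand 0.88 [381. 306.] [ 512. -192.    0.]
oil_bottle 0.84 [340. 226.] [604. -17.  -0.]
wagon 0.68 [371. 187.] [754.  38.   0.]
wagon 0.24 [382. 255.] [ 598. -122.    0.]
screwdriver 0.64 [226. 279.] [374.  12.   0.]
0.9 [1.50699954e-05 9.79690594e-01 2.00515186e-01 2.48139697e-06] [ 206.2669939  -482.79020163  248.30575032] [ 0.27301103 -0.11412986 -0.39779842]
```

View pics/top1.png

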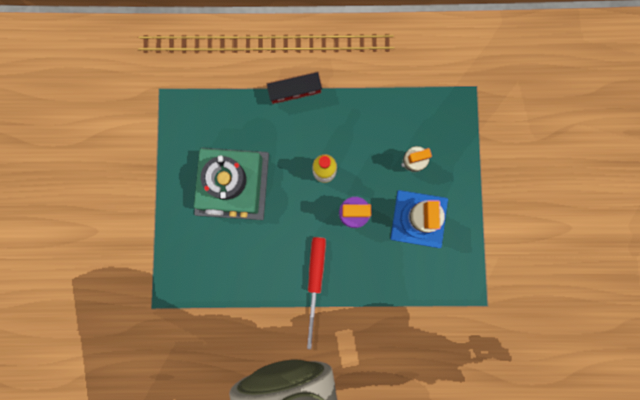

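View pics/side1.png

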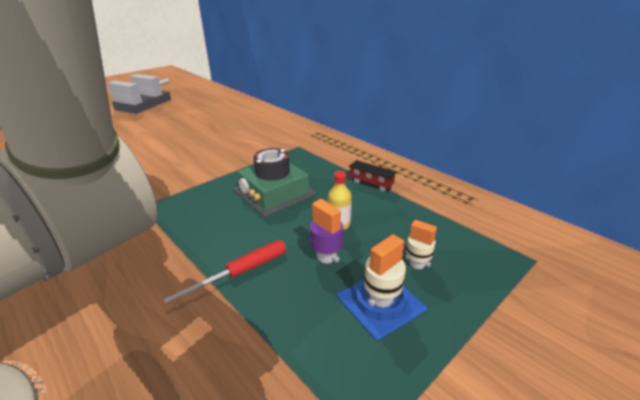

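The stand is at about (419,221) in the top view, with the large cream cartridge on it and its bar along world x. The small cream one (417,157) and the purple one (356,211) are look-alikes. The collar is at (222,177), with white dashes at (221,159) and (223,195). Next I measure the bar and dash angles and plan the approach.

```bash
cat >> h.py <<'E'
def rel(p,yaw):
    "shift (cm) and turn from present pose to TCP p (mm), tool down with its x at yaw"
    s=sense();Rt=R.from_quat(s["ee_rot"],scalar_first=True)
    T=R.from_matrix(np.array([[np.cos(yaw),np.sin(yaw),0],[np.sin(yaw),-np.cos(yaw),0],[0,0,-1]]).T.T)
    return np.round(Rt.inv().apply(np.array(p)-s["eef_pos"])/10,3),np.round((Rt.inv()*T).as_rotvec(),3)
def blob(mask,cm,z):
    ys,xs=np.nonzero(mask);P=np.array([at(cm,(x,y),z)[:2] for x,y in zip(xs,ys)])
    c,(w,h),a=cv2.minAreaRect(P.astype(np.float32))
    ev,V=np.linalg.eigh(np.cov(P.T));v=V[:,1]
    return np.round(c,1),np.round(P.mean(0),1),(round(w,1),round(h,1)),round(np.arctan2(v[1],v[0])%np.pi,3),len(P)
E
python3 - <<'E'
from h import *
im=cv2.imread("pics/top1.png")[:,:,::-1];cm=camera_model("top")
h=cv2.cvtColor(np.ascontiguousarray(im),cv2.COLOR_RGB2HSV)
o=(abs(h[:,:,0].astype(int)-16)<5)&(h[:,:,1]>170)&(h[:,:,2]>200)
o[:,:422]=0;o[:,445:]=0;o[:195]=0;o[232:]=0
print("bar",blob(o,cm,111))
w=(h[:,:,1]<40)&(h[:,:,2]>215)
w[:,:198]=0;w[:,246:]=0;w[:150]=0;w[202:]=0
n,l,st,ce=cv2.connectedComponentsWithStats(w.astype(np.uint8))
for i in range(1,n):
    if st[i,4]>5: print(st[i],ce[i].round(1),at(cm,ce[i],90).round(1))
print(rel([510,-190,210],np.pi-0.03))
save("crop.png",cv2.resize(np.ascontiguousarray(im[140:240,180:460]),None,fx=2.8,fy=2.8,interpolation=cv2.INTER_CUBIC))
E
```

```text
bar (array([ 512.7, -188.5]), array([ 513.1, -188.8]), (16.3, 41.5), np.float64(3.132), 274)
[219 157   3   4  10] [220.  158.2] [613.9 167.8  90. ]
[221 193   4   5  17] [222.5 194.6] [550.9 162.6  90. ]
(array([ 39.434, -14.991,   3.83 ]), array([ 0.   ,  0.   , -2.708]))
```

View pics/crop.png

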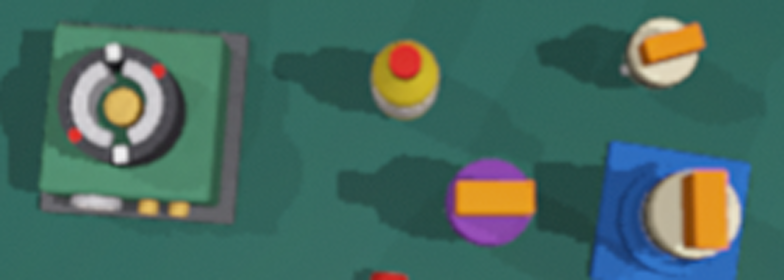

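The crop shows the collar's dashes at crop (113,50) and (120,154), so the slots lie at about 0.08 rad. The red dots sit clockwise of them. The big cream cartridge's bar lies along world x at about (513,-189).

Call:
step_arm:
  commands: "1 39.4 -15 3.8 0 0 -2.71;1 39.4 -15 3.8 0 0 -2.71;1 39.4 -15 3.8 0 0 -2.71;1 39.4 -15 3.8 0 0 -2.71;1 39.4 -15 3.8 0 0 -2.71;1 39.4 -15 3.8 0 0 -2.71;1 39.4 -15 3.8 0 0 -2.71;1 39.4 -15 3.8 0 0 -2.71;1 39.4 -15 3.8 0 0 -2.71;1 39.4 -15 3.8 0 0 -2.71;1 39.4 -15 3.8 0 0 -2.71;1 39.4 -15 3.8 0 0 -2.71;1 39.4 -15 3.8 0 0 -2.71;1 39.4 -15 3.8 0 0 -2.71;1 39.4 -15 3.8 0 0 -2.71;1 39.4 -15 3.8 0 0 -2.71;1 39.4 -15 3.8 0 0 -2.71;1 39.4 -15 3.8 0 0 -2.71;1 39.4 -15 3.8 0 0 -2.71;1 39.4 -15 3.8 0 0 -2.71"
  newtons: 40

```text
time_s: 2.57
eef_pos: [509.6, -190.0, 210.3]
ee_rot: [-0.0, 0.116, 0.993, 0.0]
force: [0.1, -0.2, 0.2]
grip_width: 1.003
grip_force: 0.0
```

```bash
python3 - <<'E'
from h import *
cm=camera_model("wrist");im=capture("wrist");save("w1.png",im)
print(cm["eye"])
for l,z in [("cartridge_grip",96),("cartridge",6)]:
    for r in spot_point("wrist",l)[:3]: print(l,round(r["score"],2),np.round(r["xy"]),np.round(at(cm,r["xy"],z)))
h=cv2.cvtColor(np.ascontiguousarray(im),cv2.COLOR_RGB2HSV)
o=((abs(h[:,:,0].astype(int)-16)<5)&(h[:,:,1]>170)&(h[:,:,2]>200)).astype(np.uint8)
n,l,st,ce=cv2.connectedComponentsWithStats(o)
for i in range(1,n):
    if st[i,4]>300: print(st[i],blob(l==i,cm,111))
print(rel([513,-189,94],np.pi))
E
```

```text
[ 435.13874188 -172.88289208  336.80176161]
cartridge_grip 0.96 [326. 210.] [ 513. -189.   96.]
cartridge_grip 0.71 [362. 302.] [ 600. -178.   96.]
cartridge_grip 0.56 [488. 180.] [518. -65.  96.]
cartridge 0.74 [358. 267.] [ 616. -176.    6.]
cartridge 0.66 [444. 161.] [519. -66.   6.]
cartridge 0.65 [322. 184.] [ 514. -193.    6.]
[ 456  165   71   38 1570] (array([515.9, -69.9]), array([516.3, -67.9]), (47.8, 21.6), np.float64(1.53), 1570)
[344 283  41  40 600] (array([ 590.7, -178.4]), array([ 586.6, -177.6]), (25.7, 31.9), np.float64(1.989), 600)
(array([-0.299,  0.178, 11.629]), array([ 0.   ,  0.   , -0.241]))
```

View pics/w1.png

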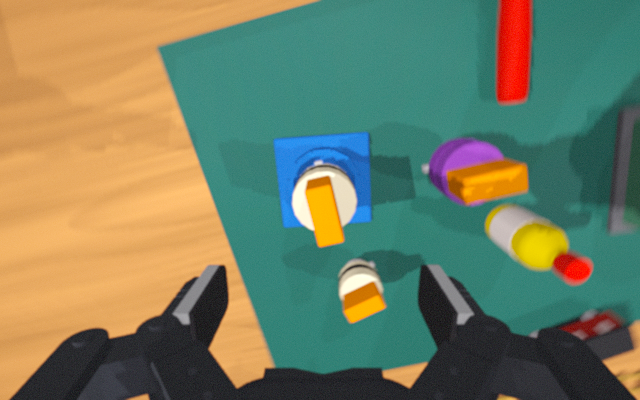

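The wrist view shows the target bar at (326,210), aligned between the fingers, with nothing else in the way of the descent.

Call:
step_arm:
  commands: "1 -0.3 0.17 1 0 0 -0.23;1 -0.3 0.17 3 0 0 -0.23;1 -0.3 0.17 5 0 0 -0.23;1 -0.3 0.17 7 0 0 -0.23;1 -0.3 0.17 9 0 0 -0.23;1 -0.3 0.17 10.5 0 0 -0.23;1 -0.3 0.17 11.4 0 0 -0.23;1 -0.3 0.17 11.4 0 0 -0.23;0 -0.3 0.17 11.4 0 0 -0.23;0 -0.3 0.17 11.4 0 0 -0.23;0 -0.3 0.17 11.4 0 0 -0.23;0 -0.3 0.17 11.4 0 0 -0.23;0 -0.3 0.17 11.4 0 0 -0.23;0 -0.3 0.17 11.4 0 0 -0.23;0 -0.3 0.17 11.4 0 0 -0.23;0 -0.3 0.17 11.4 0 0 -0.23"
  newtons: 60

```text
time_s: 4.05
eef_pos: [513.2, -189.3, 96.8]
ee_rot: [0.0, 0.004, 1.0, -0.0]
force: [-0.4, 0.6, 6.8]
grip_width: 0.222
grip_force: 59.3
```

Call:
step_arm:
  commands: "0 0 0 -2 0 0 0;0 0 0 -5 0 0 0;0 0 0 -8 0 0 0;0 0 0 -11 0 0 0;0 0 0 -13 0 0 0;0 -1 3 -13.2 0 0 0;0 -1.5 6.5 -13.2 0 0 0;0 -2 10 -13.2 0 0 0;0 -3 13.5 -13.2 0 0 0;0 -3.5 17 -13.2 0 0 0;0 -4 20.5 -13.2 0 0 0;0 -5 24 -13.2 0 0 0;0 -5.5 27.5 -13.2 0 0 0;0 -6 31 -13.2 0 0 -0.04;0 -6.8 34 -13.2 0 0 -0.08;0 -6.9 35.4 -13.2 0 0 -0.09;0 -6.9 35.4 -13.2 0 0 -0.09;0 -6.9 35.4 -13.2 0 0 -0.09"

```text
time_s: 5.55
eef_pos: [584.4, 164.4, 227.6]
ee_rot: [-0.001, -0.041, 0.999, -0.0]
force: [0.2, -0.8, -3.1]
grip_width: 0.224
grip_force: 59.4
```

```bash
python3 - <<'E'
from h import *
print(sense()["wrist_torque"])
ims=[]
for c in ["wrist","side"]:
    cm=camera_model(c);im=capture(c);save(c+"2.png",im);ims.append(im)
    for l,z in [("cartridge",137),("lubricator_rim",90),("lubricator",0)]:
        for r in spot_point(c,l)[:3]: print(c,l,round(r["score"],2),np.round(r["xy"]),np.round(at(cm,r["xy"],z),1))
cm=camera_model("side");p=[proj(cm,(584.4,164.4,z)) for z in (137,242)];print(p)
a=cv2.resize(np.ascontiguousarray(ims[1][60:220,180:360]),None,fx=3,fy=3)
b=np.ascontiguousarray(ims[0][:,120:520])
c=np.zeros((480,800,3),np.uint8)
b=cv2.resize(b,(400,400));a=cv2.resize(a,(400,356));c[:400,:400]=b;c[:356,400:]=a
save("c2.png",c)
E
```

```text
[ 0.01134795  0.01196705 -0.00576338]
wrist cartridge 0.94 [104.  96.] [515.9  20.3 137. ]
wrist cartridge 0.66 [  8. 181.] [576.2 -49.2 137. ]
wrist cartridge 0.6 [320. 217.] [585.1 161.6 137. ]
wrist lubricator_rim 0.76 [324. 194.] [580.8 164.   90. ]
wrist lubricator 0.84 [322. 172.] [581.1 161.9   0. ]
side cartridge 0.97 [326. 261.] [ 415.9 -177.3  137. ]
side cartridge 0.93 [271. 132.] [592.  169.4 137. ]
side cartridge 0.72 [417. 263.] [ 488.  -250.6  137. ]
side lubricator_rim 0.74 [270. 153.] [590.7 175.3  90. ]
side lubricator 0.78 [274. 189.] [595.9 180.7   0. ]
[array([269.0693981 , 134.29237266]), array([264.05616717,  80.29952082])]
```

View pics/c2.png

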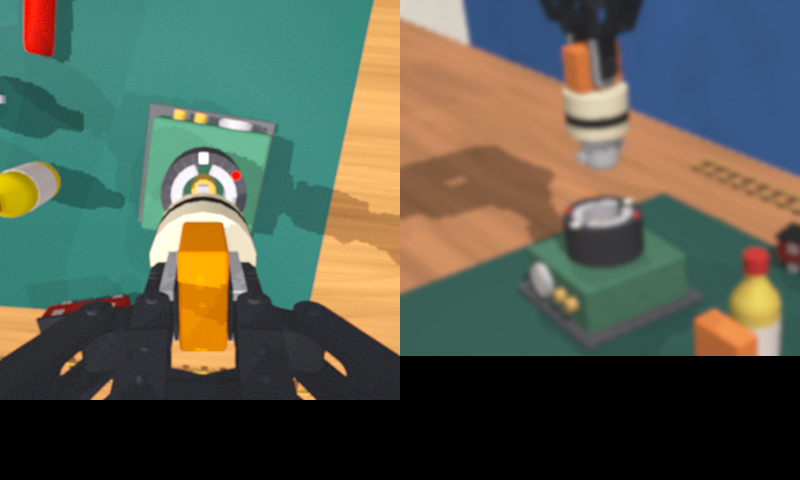

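The wrist crop shows the near dash at (204,158), in line with the bar. The side crop shows the cartridge hanging upright above the collar. I'll refine the dash position.

```bash
python3 - <<'E'
from h import *
cm=camera_model("wrist");im=cv2.imread("pics/wrist2.png")[:,:,::-1]
h=cv2.cvtColor(np.ascontiguousarray(im),cv2.COLOR_RGB2HSV)
w=((h[:,:,1]<40)&(h[:,:,2]>215));w[:145]=0;w[172:]=0;w[:,310:340]&=True;w[:,:310]=0;w[:,340:]=0
print(blob(w,cm,90))
d=blob(w,cm,90)[1]
for c in [(582.4,165.2),(582,164.7)]: print(np.hypot(*(d-c)),np.arctan2(c[1]-d[1],c[0]-d[0]))
print(rel([582,164.8,195],np.pi+0.083), sense()["eef_pos"], camera_model("wrist")["eye"])
E
```

```text
(array([554.6, 162. ]), array([555.2, 161.8]), (14.8, 23.8), np.float64(1.403), 178)
27.411676344215 0.12435499454676092
26.956446353330726 0.10778955185322353
(array([0.269, 0.125, 3.341]), array([ 0.   ,  0.   , -0.002])) [584.78232141 163.7718593  228.40994891] [508.43238278 156.95922903 354.90943318]
```

Call:
step_arm:
  commands: "0 0.27 0.12 2 0 0 0;0 0.27 0.12 3.5 0 0 0;0 0.27 0.12 4.2 0 0 0;0 0.27 0.12 4.6 0 0 0;0 0.27 0.12 4.8 0 0 0;0 0.27 0.12 5 0 0 0;0 0.27 0.12 5.2 0 0 0;0 0.27 0.12 5.3 0 0 0;0 0.27 0.12 5.3 0 0 0"

```text
time_s: 6.7
eef_pos: [582.0, 165.3, 175.4]
ee_rot: [0.0, -0.041, 0.999, 0.0]
force: [1.1, -0.3, -2.4]
grip_width: 0.224
grip_force: 59.4
```

Call:
step_arm:
  commands: "0 0 0 0.1 0 0 0;0 0 0 0.2 0 0 0;0 0 0 0.3 0 0 0;0 0 0 0.4 0 0 0;0 0 0 0.5 0 0 0;0 0 0 0.55 0 0 0;0 0 0 0.6 0 0 0;0 0 0 0.6 0 0 0"

```text
time_s: 7.37
eef_pos: [581.9, 165.3, 169.2]
ee_rot: [-0.0, -0.041, 0.999, 0.0]
force: [-0.1, -0.3, -1.7]
grip_width: 0.222
grip_force: 59.4
```

Call:
step_arm:
  commands: "0 0 0 0.1 0 0 0;0 0 0 0.2 0 0 0;0 0 0 0.3 0 0 0;0 0 0 0.4 0 0 0;0 0 0 0.5 0 0 0;0 0 0 0.5 0 0 0"

```text
time_s: 7.87
eef_pos: [582.0, 165.3, 164.5]
ee_rot: [0.0, -0.041, 0.999, -0.0]
force: [-0.4, -0.8, 2.6]
grip_width: 0.225
grip_force: 60.0
```

The lugs are in the slots, since the force matches the spring alone. I'll push on.

Call:
step_arm:
  commands: "0 0 0 0.15 0 0 0;0 0 0 0.3 0 0 0;0 0 0 0.45 0 0 0;0 0 0 0.6 0 0 0;0 0 0 0.75 0 0 0;0 0 0 0.85 0 0 0;0 0 0 0.95 0 0 0;0 0 0 1.05 0 0 0;0 0 0 1.05 0 0 0;0 0 0 1.05 0 0 0"

```text
time_s: 8.7
eef_pos: [582.2, 165.4, 154.6]
ee_rot: [0.001, -0.041, 0.999, 0.0]
force: [-3.2, 0.3, 8.8]
grip_width: 0.221
grip_force: 60.9
```

Call:
step_arm:
  commands: "0 0 0 0.1 0 0 0;0 0 0 0.2 0 0 0;0 0 0 0.2 0 0 0.05;0 0 0 0.2 0 0 0.1;0 0 0 0.2 0 0 0.15;0 0 0 0.2 0 0 0.2;0 0 0 0.2 0 0 0.25;0 0 0 0.2 0 0 0.3;0 0 0 0.2 0 0 0.3"

```text
time_s: 9.45
eef_pos: [582.8, 165.4, 153.1]
ee_rot: [0.002, 0.11, 0.994, 0.0]
force: [-0.2, -0.5, 10.2]
grip_width: 0.225
grip_force: 61.2
```

```bash
python3 -c "
from h import *
s=sense();print(s['wrist_torque'],s['force'],s['joints'])"
```

```text
[-0.05619342  0.12431143 -0.02625912] [-0.24068945 -0.45608564 10.18421112] [ 8.33235601e-02  5.70053267e-01  1.36867322e+00 -3.73729338e-05
  1.19961495e+00 -1.26704346e+00]
```

Call:
step_arm:
  commands: "0 0 0 0 0 0 0.06;0 0 0 0 0 0 0.12;0 0 0 0 0 0 0.18;0 0 0 0 0 0 0.24;0 0 0 0 0 0 0.3;0 0 0 0 0 0 0.36;0 0 0 0 0 0 0.42;0 0 0 0 0 0 0.48;0 0 0 0 0 0 0.52;0 0 0 0 0 0 0.52"

```text
time_s: 10.28
eef_pos: [582.9, 165.3, 153.2]
ee_rot: [0.002, 0.362, 0.932, 0.001]
force: [-0.3, -0.1, 10.2]
grip_width: 0.229
grip_force: 61.2
```

```bash
python3 -c "
from h import *
s=sense();print(s['wrist_torque'],s['force'],s['joints'][5])"
```

```text
[-0.10876722 -0.02887515 -0.06840016] [-0.29362494 -0.12764317 10.16226139] -0.7474730202111817
```

Call:
step_arm:
  commands: "0 0 0 0 0 0 0.04;0 0 0 0 0 0 0.08;0 0 0 0 0 0 0.12;0 0 0 0 0 0 0.12"

```text
time_s: 10.62
eef_pos: [582.8, 165.2, 153.2]
ee_rot: [0.002, 0.417, 0.909, 0.001]
force: [0.2, -1.0, 10.8]
grip_width: 0.224
grip_force: 61.3
```

```bash
python3 -c "
from h import *
s=sense();print(s['wrist_torque'],s['force'],s['joints'][5])"
```

```text
[-0.17088381  0.17535843  0.01024822] [ 0.24775164 -1.04123893 10.76890657] -0.6276522215899575
```

Call:
step_arm:
  commands: "0 0 0 0 0 0 0.03;0 0 0 0 0 0 0.06;0 0 0 0 0 0 0.09;0 0 0 0 0 0 0.09"

```text
time_s: 10.95
eef_pos: [582.1, 164.8, 153.1]
ee_rot: [0.001, 0.457, 0.89, -0.0]
force: [-3.8, -2.3, 12.0]
grip_width: 0.227
grip_force: 61.5
```

```bash
python3 -c "
from h import *
s=sense();print(s['wrist_torque'],s['force'],s['joints'][5])"
```

```text
[-0.70690405  0.97274423  0.38116093] [-3.83918712 -2.33292015 11.98150596] -0.5387293480910872
```

At the stop, at about 59°. I'll back off slightly and let it rise.

Call:
step_arm:
  commands: "0 0 0 0 0 0 -0.04;0 0 0 -0.1 0 0 -0.04;0 0 0 -0.2 0 0 -0.04;0 0 0 -0.3 0 0 -0.04;0 0 0 -0.4 0 0 -0.04;0 0 0 -0.5 0 0 -0.04;0 0 0 -0.5 0 0 -0.04"

```text
time_s: 11.53
eef_pos: [582.2, 165.0, 157.4]
ee_rot: [0.001, 0.438, 0.899, -0.0]
force: [-1.9, -2.0, 7.7]
grip_width: 0.227
grip_force: 60.7
```

```bash
python3 -c "
from h import *
s=sense();print(s['wrist_torque'],s['force'],s['joints'][5])"
```

```text
[-0.44517988  0.32479636  0.07749933] [-1.949604   -1.95259475  7.65386618] -0.5797626792324264
```

Call:
step_arm:
  commands: "0 0 0 -0.1 0 0 0;0 0 0 -0.15 0 0 0;0 0 0 -0.2 0 0 0;0 0 0 -0.2 0 0 0"

```text
time_s: 11.87
eef_pos: [582.2, 165.0, 159.1]
ee_rot: [0.001, 0.438, 0.899, -0.0]
force: [-0.4, -1.6, 5.5]
grip_width: 0.225
grip_force: 60.6
```

```bash
python3 -c "
from h import *
s=sense();print(s['wrist_torque'],s['force'],s['joints'][5])"
```

```text
[-0.52047997  0.18615178  0.08785453] [-0.44287408 -1.56933353  5.53121126] -0.5797029891148663
```

Call:
step_arm:
  commands: "0 0 0 -0.05 0 0 0;0 0 0 -0.1 0 0 0;0 0 0 -0.1 0 0 0"

```text
time_s: 12.12
eef_pos: [582.1, 165.1, 159.8]
ee_rot: [0.0, 0.438, 0.899, -0.0]
force: [-1.0, -2.2, 3.8]
grip_width: 0.222
grip_force: 60.3
```

```bash
python3 -c "
from h import *
s=sense();print(s['wrist_torque'],s['force'],s['joints'][5])"
```

```text
[-0.59034644 -0.04717259  0.04899072] [-0.97620366 -2.2401289   3.81186843] -0.5796668691435124
```

Call:
step_arm:
  commands: "0.5 0 0 0 0 0 0;0.8 0 0 0 0 0 0;0.8 0 0 0 0 0 0;0.8 0 0 0 0 0 0;0.8 0 0 -1 0 0 0;0.8 0 0 -3 0 0 0;0.8 0 0 -6 0 0 0;0.8 0 0 -9 0 0 0;0.8 3 0 -12 0 0 0;0.8 6 0 -12 0 0 0;0.8 9 0 -12 0 0 0;0.8 9 0 -12 0 0 0"

```text
time_s: 13.12
eef_pos: [523.9, 239.8, 281.5]
ee_rot: [0.0, 0.437, 0.9, 0.001]
force: [-0.3, 1.5, 1.0]
grip_width: 0.797
grip_force: 0.0
```

```bash
python3 - <<'E'
from h import *
out=np.zeros((400,800,3),np.uint8)
for i,(c,z) in enumerate([("top",69),("side",69),("wrist",69)]):
    im=capture(c);cm=camera_model(c)
    for l,zz in [("cartridge",69),("cartridge_grip",159)]:
        for r in spot_point(c,l)[:4]: print(c,l,round(r["score"],2),np.round(r["xy"]),np.round(at(cm,r["xy"],zz),1))
    p=proj(cm,(582,165,120)).astype(int);print(c,p)
    if i: 
        x=np.clip(p[0]-65,0,510);y=np.clip(p[1]-65,0,270)
        out[:,(i-1)*400:i*400]=cv2.resize(np.ascontiguousarray(im[y:y+130,x:x+130]),(400,400),interpolation=cv2.INTER_CUBIC)
        for zz,n in [(69,'seat'),(174,'bartop')]: print(n,proj(cm,(582,165,zz)))
save("c3.png",out)
E
```

```text
top cartridge 0.91 [411. 162.] [ 608.6 -164.6   69. ]
top cartridge 0.76 [224. 180.] [578.6 165.4  69. ]
top cartridge 0.73 [355. 212.] [519.9 -64.7  69. ]
top cartridge 0.55 [294.  96.] [730.9  41.5  69. ]
top cartridge_grip 0.92 [211. 169.] [583.2 165.9 159. ]
top cartridge_grip 0.87 [418. 154.] [ 604.5 -155.6  159. ]
top cartridge_grip 0.8 [354. 212.] [514.7 -55.6 159. ]
top [217 173]
side cartridge 0.93 [326. 257.] [ 472.7 -116.3   69. ]
side cartridge 0.82 [273. 164.] [587.9 165.4  69. ]
side cartridge 0.59 [416. 266.] [ 551.  -215.6   69. ]
side cartridge_grip 0.86 [328. 217.] [ 456.4 -138.8  159. ]
side cartridge_grip 0.8 [424. 229.] [ 520.7 -234.7  159. ]
side cartridge_grip 0.56 [265. 126.] [574.4 161.2 159. ]
side [268 142]
seat [270.80376404 165.3021825 ]
bartop [266.18189078 116.47855757]
wrist cartridge 0.74 [323. 259.] [584.6 161.6  69. ]
wrist cartridge 0.31 [261. 330.] [583.9  38.7  69. ]
wrist cartridge_grip 0.57 [324. 303.] [583.5 163.9 159. ]
wrist cartridge_grip 0.56 [166. 371.] [512.   15.8 159. ]
wrist [323 278]
seat [323.30579734 255.17200466]
bartop [323.26126017 311.78407669]
```

View pics/c3.png

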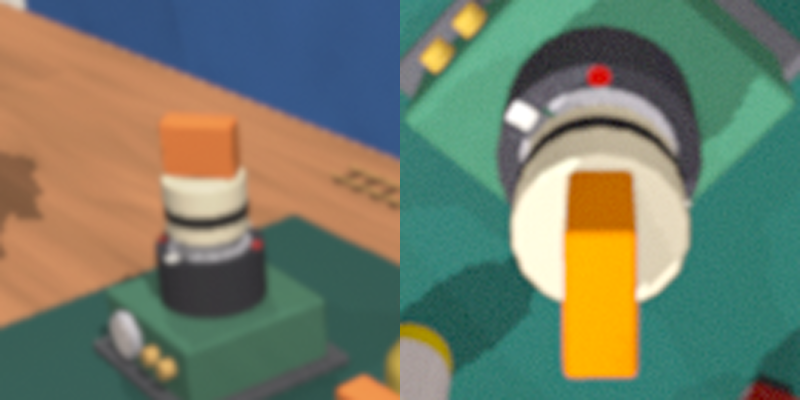

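The cartridge stands upright in the collar with its bar pointing at the red dot (wrist crop (600,75)). Its height matches the seat, and the gripper is clear. Handing in.

```bash
python3 -c "
from h import *
print(finish_job())"
```

```text
the job is handed in; nothing more can be done
None
```

The cartridge went into the collar's slots, was pushed down, turned about 59° clockwise to the stop, let up into the notches and released. The last pictures show it upright at the seat height and in line with the red dot. The job is handed in, but `finish_job()` gave no verdict.

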